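# Clear the test bars and set up the light-gap check

## Task

Get the inspection bench ready for the next light-gap check: put every copper test bar into the hopper's tipping tray, then tip the tray by its red handle so that they all slide into the blue bin, and let the tray back down. Lay the straightedge flat on the bench with its working edge flush along the ground face of the clamped block, centred on it, and set the lamp's dimmer lever level with the green setpoint pointer. Leave everything else on the bench where it is.

Things in the scene. Friction and masses are not known exactly. Their poses are not given: they have to be found in the camera images.
- hopper: Return hopper, fixed: open blue bin, walls 5 mm, 90 mm high, spanning x = -35 to 145, y = +-105 mm of this frame; on its -x (robot) side a hinged aluminium tipping tray at the level of the bin's rim, between white hinge posts (y = +-112 mm, 115 mm high). Origin on the bench, z up. Turned up to 0.12 rad; left or right of the robot.
- tray (a joint): Tipping tray hinge, rad: 0 = down at rest (floor sloping 8 degrees back to the robot), 1.25 = fully tipped. Hinged at its bin side; tips when its robot-side handle is lifted in an arc about point tray_hinge (about 3 N at the handle); falls back gently when let go. At 1.15 the floor slopes 58 degrees into the bin and bars slide out.
- tray_hinge (a point): Middle of the tray's hinge line, 105 mm above the bench; the line runs along the hopper's y.
- tray_handle (a point): Middle of the tray's red handle: round bar 12 mm thick, 100 mm long along the hopper's y, on thin arms 45 mm either side of the middle, 45 mm clear of the tray's rear wall, 162 mm from the hinge line; moves with the tray. Pinch it from above, closing along the hopper's x; it turns between the fingers as the tray tips.
- tray_floor (a point): Point on the top of the tray's floor, middle of its usable area; its axes turn with the tray and are those of the hopper while the tray is down (the floor then falls 8 degrees toward -x in them). Inside the tray: x from -56 mm (rear wall) to +65 mm (open lip over the bin), y +-99 mm; side and rear walls 30 mm high, none toward the bin.
- fixture: Light-gap fixture, fixed: brass test block 40 (x) by 160 (y) by 32 mm high, with a ground steel-bright face on its -x side (to the robot), held by a dark vise behind it; a flush white backlight panel, of no height, lies before the face. Origin on the bench under the block's middle, z up. Turned up to 0.15 rad; on the other side of the robot than the hopper.
- face (a point): Middle of the bottom line of the block's ground face; x points from the robot into the block (out of the face is -x), y along the face. The face spans y = +-80 mm.
- straightedge: Steel straightedge lying on the bench, 0.3 kg: flat base 50 (x) by 180 (y) by 8 mm thick; working edge: its +x long edge. Blue grip rib 12 mm thick (x), 140 mm long (y), from 8 to 36 mm high, its middle at x = -12 mm, so 37 mm behind the working edge. Origin: middle of the underside.
- edge_a (a point): Bottom corner of the straightedge's working edge at its +y end (x = 25, y = 90 mm of the straightedge).
- edge_b (a point): Bottom corner of the straightedge's working edge at its -y end (x = 25, y = -90 mm of the straightedge).
- dimmer_base: Lamp dimmer box, fixed to the bench, grey, 70 (x) by 120 (y) by 40 mm high, white round dial on its +x side. Origin: middle of the underside; the lever's hinge axis runs along its x at 40 mm height.
- dimmer_lever (a joint): Dimmer lever angle, rad: 0 upright, positive leaning to -y of the box; range +-0.75; stays where it is left (about 2 N at the handle moves it).
- setpoint (a joint): Angle of the green setpoint pointer on the same axis, rad, same zero and sense as the lever; it cannot be touched or moved.
- lever_grip (a point): Middle of the lever's black T-handle, a round bar 16 mm thick and 50 mm long along the box's x, 85 mm from the lever's hinge axis. Pinch it from above, closing along the box's y.
- lever_index (a point): Point fixed to the lever, 75 mm from its axis, in the plane of the pointer; it meets setpoint_tip when the lever is level with the pointer.
- setpoint_tip (a point): Middle of the green diamond at the pointer's end, 75 mm from the axis.
- bar_1: Copper-coloured test bar, 70 (x) by 28 (y) by 22 mm (z), 0.11 kg, lying loose on the bench. Origin: its middle. Two to four are present.
- bar_2: Copper-coloured test bar, 70 (x) by 28 (y) by 22 mm (z), 0.11 kg, lying loose on the bench. Origin: its middle. Two to four are present.
- bar_3: Copper-coloured test bar, 70 (x) by 28 (y) by 22 mm (z), 0.11 kg, lying loose on the bench. Origin: its middle. Two to four are present.
- bar_4: Copper-coloured test bar, 70 (x) by 28 (y) by 22 mm (z), 0.11 kg, lying loose on the bench. Origin: its middle. Two to four are present.
- mount: Black resin mount, disc 42 mm across, 20 mm high. Bystander, origin at the middle of its underside; not to be moved.
- jar: Small amber jar, 40 mm across, 50 mm high. Bystander, origin at the middle of its underside; not to be moved.
- dish: Green open dish 120 by 60 by 30 mm. Bystander, origin at the middle of its underside; not to be moved.
- can: Aluminium can, 50 mm across, 90 mm high. Bystander, origin at the middle of its underside; not to be moved.
Not all that is in view belongs to the job. Of the things that look like the dimmer_base, the largest one is meant. Of the things that look like the straightedge, take the one that is nearest to the robot's base at the start.

How it is judged:
By the outcome, as a careful person would: the job done as asked, in the order asked, and still so for the second after the job is handed in, with the robot touching nothing.
Of bar_1, bar_2, bar_3, bar_4 only 2 to 4 are there at a start; the rules pass over those that are not, and their reading is None.
At some moment in a run one of straightedge, bar_1, bar_2, bar_3, bar_4 may be knocked a few centimetres aside while the robot is not near it.
Once in a run the grip may slacken for a moment while it holds something.
It also fails if it takes over 210 s, if anything falls off the work surface, if the arm or the gripper's body presses on something with over 40 N, if the wrist force passes 120 N, or if a joint passes its speed limit or range.

## Robot

A 6-joint arm with a two-finger parallel gripper is mounted at the origin on the work surface. World frame = base frame: x ahead of the robot, y to its left, z up, the work surface at z = 0. Lengths are in m, angles in rad, forces in N, time in s.
With the tool pointing down it reaches from about 0.275 to 0.875 m from the base axis. Payload 12.5 kg.
Tool frame: the origin (TCP) lies midway between the tips of the shut fingers; the grasp point (between the pads) lies 19 mm behind it; z points along the fingers, y is the line along which they close (so a half turn about z gives the same grasp; the last joint's range is limited). The gripper opens to 85 mm and grips with 20 to 120 N. Pads are 22 mm wide; open, the fingers measure 114 mm over their backs; the gripper's body (76 mm by 85 mm) begins 54 mm behind the grasp point. The pads swing forward as they close: fully open they stand 13 mm farther back than shut.
Start: joints at [-1.228, 0.351, 1.652, -0, 1.139, -0.085], TCP at [0.228, -0.5, 0.231] pointing down, gripper open.
Joint ranges: [-2.75, 2.75], [-0.79, 2.1], [0.01, 2.65], [-1.57, 4.71], [0.07, 3.14], [-2.87, 2.87]. Speed limits (rad/s): [2.22, 2.22, 2.79, 3.14, 3.14, 3.14].

## Interface

Orientations are given as a 3x3 rotation matrix whose columns are the frame's x, y, z axes.
In Python, from bench import r gives the robot as it stands. Calls block until the motion is done:
- r.move_to(position, orientation): joint-space move of the TCP to a pose.
- r.servo_line(position, orientation=None, max_speed=0.15, threshold=None): straight line of the TCP; orientation=None keeps the orientation; max_speed is the mean speed in m/s. With threshold (N) it stops when the force on the tool has changed by that much, and returns True; else False.
- r.goto_joints(angles): joint-space move.
- r.gripper_to(opening, squeeze=None): finger opening in m; squeeze is the grip in N (None keeps the last); returns when the fingers have stopped.
- r.hold(seconds).
- r.ik(position, orientation): joint angles nearest the present ones, or None.
- r.camera(name): name is "scene" or "top"; returns (picture, depth): 400x640x3 uint8, blue, green, red; 400x640 float32, m along the optical axis (not along the pixel's ray), 0 where there is no reading.
- r.get_calibration(name): a dict with "fov_y" (degrees; the focal length in pixels is half the picture's height over the tangent of half this angle, whatever the lens; pixels are square), "cx", "cy" (the principal point, pixels), "k1" (the pictures are not rectified: a ray, as slopes to the right and down, at radius r is drawn at 1 + k1 r^2 times it, then the intrinsics apply), "pose" (4x4, takes a point from camera to world coordinates). Camera axes: x right, y down, z forward; pixel columns grow to the right and rows downward; lengths in m; the calibration is good to about 2 mm. A picture is of the moment at which its call begins. get_calibration takes no time and is no camera call.
A pose or a line that the arm cannot do raises r.IKError and nothing moves.
- r.close_job(): hands the job in; it is judged then, once.
Readings, each from a call of its own:
- r.current_clock(): time.
- r.current_qpos(): joint angles.
- r.current_qvel(): joint speeds.
- r.current_tau(): joint torques, N m.
- r.current_position(): TCP position.
- r.current_orientation(): TCP orientation.
- r.current_force(): force on the tool from outside, world axes, zero at the start.
- r.current_wrist_torque(): the same for the moment, N m.
- r.current_gripper_width(): finger opening in m.
- r.current_finger_force(): force on a finger pad.
Only numpy, scipy, OpenCV 4.12 (cv2) and the standard library are available. Lean on these libraries where they do the work, as an engineer would, in place of code of your own. Each camera call takes 0.05 s, during which the arm holds its last target. There are 200 camera calls.

## Working session

There is one attempt and no reset: what is moved stays moved. The work goes in short steps, each a Python script; the robot and the scene stay as the last script left them, time stands still between calls to the robot, and variables do not carry over. Pictures are saved under pics/ and viewed, at most 14 in all, crops included, and the job is handed in when it is done.

```bash
ls; mkdir -p pics; python3 - <<'E'
from bench import r
import cv2,numpy as np
for n in("top","scene"):
    p,d=r.camera(n); cv2.imwrite(f"pics/{n}0.png",p); np.save(f"{n}0.npy",d)
    c=r.get_calibration(n); print(n,c["fov_y"],c["cx"],c["cy"],c["k1"],np.round(c["pose"],4).tolist())
E
```

```text
pics
top 52.35231404008844 316.2980355526468 198.70913595554464 -0.06825862652677861 [[-0.0222, -0.9891, 0.1455, 0.2696], [-0.9998, 0.0223, -0.0014, -0.0421], [-0.0019, -0.1455, -0.9894, 1.638], [0.0, 0.0, 0.0, 1.0]]
scene 56.17275338902408 317.5175265801848 201.17268124980575 -0.03579938083423917 [[0.5366, 0.7081, -0.459, 1.0635], [0.8438, -0.455, 0.2846, -0.3551], [-0.0073, -0.54, -0.8416, 1.0825], [0.0, 0.0, 0.0, 1.0]]
```

View pics/top0.png

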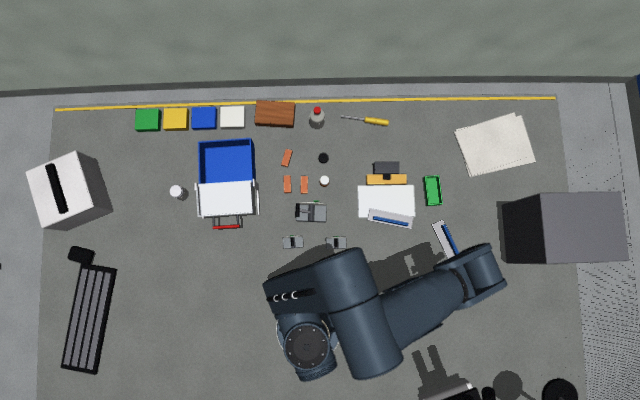

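View pics/scene0.png

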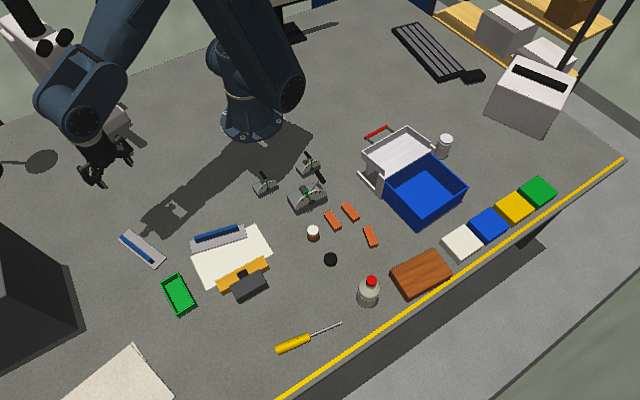

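The top view shows these candidates:
- **Straightedge:** (390,217) and (445,240).
- **Dimmer:** (312,212), which is large, against small ones at (292,242) and (336,242).
- **Copper bars:** (287,157), (287,184) and (304,184). The wooden block at (274,113) is not one.

The hopper is on the left at (227,180) and the fixture on the right at (386,180). Next I'll take measurements and one close crop.

```bash
cat > h.py <<'E'
import cv2,numpy as np
from bench import r
def cal(n):
    c=r.get_calibration(n); f=200/np.tan(np.radians(c["fov_y"]/2))
    return f,c["cx"],c["cy"],c["k1"],np.array(c["pose"])
def rays(n,uv):
    f,cx,cy,k,T=cal(n); uv=np.atleast_2d(np.array(uv,float))
    K=np.array([[f,0,cx],[0,f,cy],[0,0,1.]])
    s=cv2.undistortPoints(uv.reshape(-1,1,2),K,np.array([k,0,0,0.]),).reshape(-1,2)
    return np.c_[s,np.ones(len(s))]@T[:3,:3].T,T[:3,3]
def plane(n,uv,z):
    d,o=rays(n,uv); return (o+d*((z-o[2])/d[:,2])[:,None])
def proj(n,P):
    f,cx,cy,k,T=cal(n); P=np.atleast_2d(P)
    q=(P-T[:3,3])@T[:3,:3]; s=q[:,:2]/q[:,2:]
    s=s*(1+k*(s**2).sum(1))[:,None]; return s*f+[cx,cy]
def cloud(n,dep):
    v,u=np.mgrid[0:400,0:640]; d,o=rays(n,np.c_[u.ravel(),v.ravel()])
    return (o+d*dep.reshape(-1,1)).reshape(400,640,3)
def hsv(p): return cv2.cvtColor(p,cv2.COLOR_BGR2HSV)
def tri(u1,u2):
    (a,),o=rays("top",u1);(b,),p=rays("scene",u2)
    s=np.linalg.lstsq(np.c_[a,-b],p-o,rcond=None)[0]; A=o+a*s[0];B=p+b*s[1]
    return (A+B)/2,np.linalg.norm(A-B)
def blobs(n,p,lo,hi,z,amin=12):
    m=cv2.inRange(hsv(p),lo,hi); k,L,S,C=cv2.connectedComponentsWithStats(m); out=[]
    for i in range(1,k):
        if S[i,4]<amin: continue
        v,u=np.where(L==i); P=plane(n,np.c_[u,v],z)[:,:2]; c=P.mean(0)
        w,V=np.linalg.eigh(np.cov((P-c).T)); a=V[:,1]
        out.append((C[i].round(1),int(S[i,4]),c.round(4),round(float(np.arctan2(a[1],a[0])),3),np.sqrt(12*w[::-1]).round(3)))
    return out
E
python3 - <<'E'
from h import *
R=dict(copper=((5,120,120),(12,255,255),.022),blue=((100,150,60),(125,255,255),.036),brass=((14,120,120),(24,255,255),.032),green=((50,120,60),(75,255,255),.1),red=((0,170,90),(3,255,255),.1))
for n in("top","scene"):
    p=cv2.imread(f"pics/{n}0.png")
    for k,(a,b,z) in R.items():
        for o in blobs(n,p,a,b,z,10 if n=="top" else 6): print(n,k,*[x.tolist() if hasattr(x,'tolist') else x for x in o])
t=cv2.imread("pics/top0.png")[140:260,265:465]; s=cv2.imread("pics/scene0.png")[140:260,230:390]
cv2.imwrite("pics/ct.png",cv2.resize(t,None,fx=4,fy=4,interpolation=2)); cv2.imwrite("pics/cs.png",cv2.resize(s,None,fx=5,fy=5,interpolation=2))
E
```

```text
top copper [274.3, 112.1] 773 [0.8756, 0.1225] 1.487 [0.159, 0.094]
top copper [286.4, 157.2] 107 [0.6812, 0.074] 2.856 [0.068, 0.027]
top copper [287.0, 183.6] 110 [0.5715, 0.0728] 3.136 [0.067, 0.028]
top copper [303.8, 184.1] 108 [0.5679, 0.0046] 3.072 [0.068, 0.026]
top blue [638.3, 82.1] 39 [0.9914, -1.471] 3.021 [0.081, 0.012]
top blue [203.8, 117.0] 513 [0.8573, 0.4135] 1.422 [0.103, 0.09]
top blue [226.7, 160.9] 1992 [0.6683, 0.3154] 1.579 [0.207, 0.171]
top blue [390.4, 221.0] 95 [0.4095, -0.3355] 1.35 [0.141, 0.011]
top blue [450.3, 239.0] 93 [0.3326, -0.57] -2.756 [0.126, 0.012]
top brass [419.7, 99.1] 770 [0.9175, -0.4891] 1.571 [1.176, 0.012]
top brass [155.6, 105.5] 572 [0.9167, 0.624] 1.571 [0.862, 0.013]
top brass [174.4, 117.8] 465 [0.8592, 0.5386] 1.704 [0.099, 0.087]
top brass [376.8, 120.5] 87 [0.8258, -0.3009] 1.392 [0.103, 0.027]
top brass [386.2, 178.9] 343 [0.5799, -0.3276] 1.56 [0.167, 0.041]
top green [146.5, 119.1] 475 [0.8327, 0.6274] 1.677 [0.094, 0.086]
top green [432.6, 190.2] 393 [0.5188, -0.4928] -3.082 [0.117, 0.054]
top red [316.5, 109.8] 36 [0.8515
[... 3467 characters left out ...]
.613 [0.021, 0.002]
scene brass [335.1, 362.3] 27 [0.9395, -0.2303] 1.574 [0.079, 0.002]
scene brass [330.5, 360.5] 8 [0.9291, -0.2382] 1.595 [0.027, 0.002]
scene brass [314.3, 371.5] 6 [0.9291, -0.2884] 1.53 [0.017, 0.003]
scene brass [285.5, 396.6] 8 [0.9401, -0.3811] 1.572 [0.025, 0.002]
scene green [538.2, 190.5] 645 [0.8749, 0.5929] 1.657 [0.096, 0.085]
scene green [305.1, 191.7] 11 [0.4764, -0.0368] 1.686 [0.023, 0.008]
scene green [310.2, 200.0] 6 [0.5116, -0.0398] 3.101 [0.013, 0.006]
scene green [177.7, 294.5] 774 [0.5759, -0.503] -3.081 [0.117, 0.055]
scene red [375.6, 131.5] 71 [0.3915, 0.3076] 1.626 [0.097, 0.012]
scene red [371.4, 280.0] 88 [0.8248, -0.0365] 2.374 [0.027, 0.025]
```

View pics/ct.png

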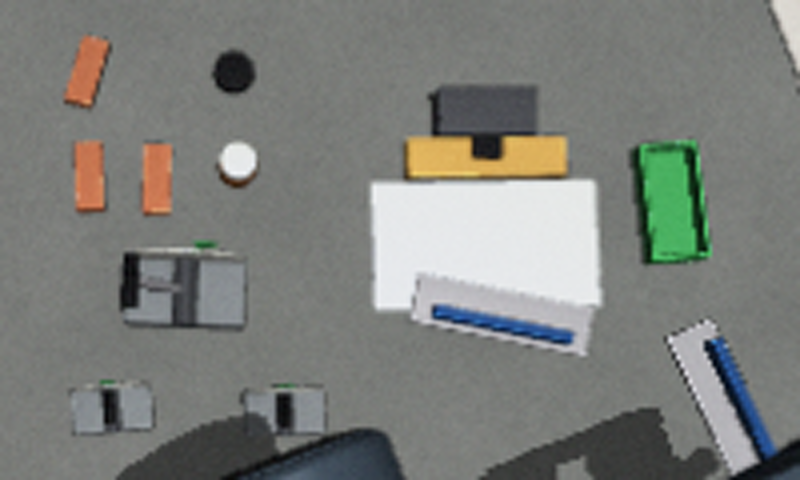

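View pics/cs.png

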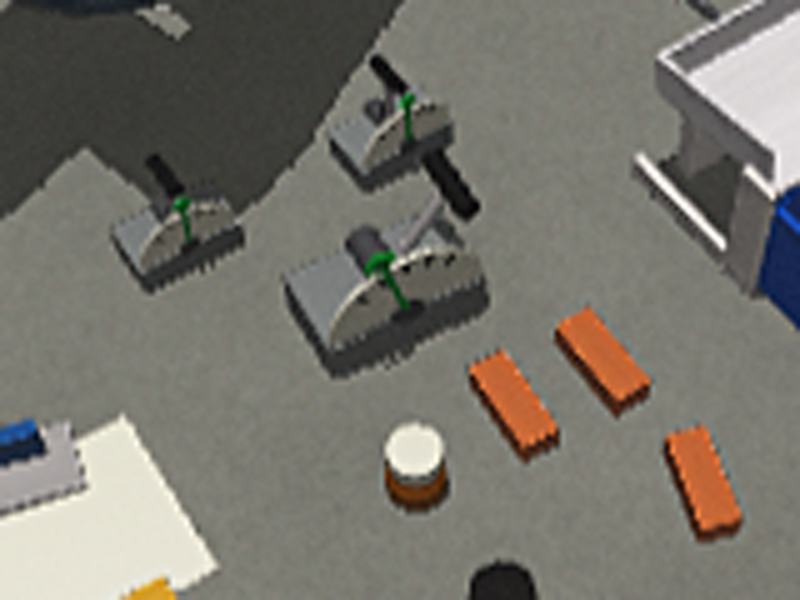

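The straightedge at (390,217) top is about 0.53 m from the base and the other about 0.66 m, so I take the first. The dimmer is the large box at (312,212). There are three bars. The lever handle is at (297,210) top and (320,176) scene, and the green tip at (316,201) top and (305.6,192.6) scene.

```bash
python3 - <<'E'
from h import *
np.set_printoptions(precision=4,suppress=True)
H,e=tri([225.3,226.4],[375.6,131.5]);print("handle",H,e)
print("lever",*tri([297.5,210],[320.4,176]));print("tip",*tri([316.3,201],[305.6,192.6]))
for n in("top","scene"):
    d=np.load(n+"0.npy");P=cloud(n,d);p=cv2.imread(f"pics/{n}0.png");h=hsv(p)
    def rect(m,name):
        m=m.astype(np.uint8);k,L,S,C=cv2.connectedComponentsWithStats(m,connectivity=4)
        i=1+np.argmax(S[1:,4]);Q=P[L==i];b=cv2.minAreaRect((Q[:,:2]*1000).astype(np.float32))
        print(n,name,len(Q),np.array(b[0]),np.array(b[1]),round(b[2],2),"mean",Q.mean(0),"medz",np.median(Q[:,2]))
    x,y,z=P[...,0],P[...,1],P[...,2]
    def box(a,b,c,e,lo,hi): return (d>0)&(x>a)&(x<b)&(y>c)&(y<e)&(z>lo)&(z<hi)
    print("bench z",np.median(z[box(.5,.7,-.25,.2,-.03,.015)]))
    rect(box(.53,.64,-.45,-.2,.025,.04)&(h[...,1]>120),"block")
    rect(box(.40,.56,-.1,.1,.034,.047),"dimbox")
    rect(box(.33,.49,-.45,-.2,.004,.014),"sedge")
    rect(box(.33,.49,-.45,-.2,.03,.042),"rib")
    rect(box(.33,.42,.2,.4,.07,.12)&(h[...,1]>150),"handle")
    rect(box(.4,.8,.15,.5,.05,.14),"hopper")
    rect(box(.5,.85,.15,.5,.083,.096)&(h[...,0]>100)&(h[...,1]>120),"rim")
    f=box(.44,.55,.24,.38,.07,.115);Q=P[f];A=np.linalg.lstsq(np.c_[Q[:,:2],np.ones(len(Q))],Q[:,2],rcond=None)[0];print("floor plane",len(Q),A,"z@.5,.31",A@[.5,.31,1])
    # dimmer high pts
    f=box(.38,.54,-.1,.1,.055,.2);Q=P[f];print("hi",len(Q),Q[::max(1,len(Q)//12)].tolist() and np.c_[Q,h[f][:,1:]][::max(1,len(Q)//14)])
E
```

```text
handle [0.3967 0.3021 0.1077] 0.0003239971798157533
lever [0.4545 0.0309 0.1082] 0.006721421082812139
tip [ 0.4861 -0.0424  0.1111] 0.0034748880312794965
bench z 0.00013093886518400488
top block 321 [ 581.6736 -327.5272] [155.9632  39.4534] 88.84 mean [ 0.5804 -0.3274  0.0324] medz 0.03239363533840023
top dimbox 200 [447.8286 -51.8185] [59.409  64.2072] 87.75 mean [ 0.449  -0.0557  0.0401] medz 0.03989347849515945
top sedge 374 [ 423.7513 -337.8968] [191.1524  74.7   ] 85.86 mean [ 0.4266 -0.3376  0.0083] medz 0.007969524535617167
top rib 43 [ 421.1165 -298.4366] [56.3094 12.8285] 78.22 mean [ 0.4205 -0.2983  0.0358] medz 0.03639626185823697
top handle 73 [396.2556 299.4261] [ 9.9691 98.9224] 2.4 mean [0.3962 0.2992 0.1116] medz 0.11197338008148705
top hopper 2392 [571.1717 306.5349] [348.5649 230.0897] 4.03 mean [0.5412 0.308  0.0959] medz 0.09674950097614432
top rim 81 [738.6942 333.0992] [ 32.7574 178.7429] 13.13 mean [0.7352 0.3463 0.0887] medz 0.0881013446027632
floor plane 975 [0.1226 0.0082 0.0329] z@.5,.31 0.09670727978302274
hi 153 [[  0.4889  -0.0354   0.1148 102.     130. 
[... 1673 characters left out ...]
  0.1152   7.      36.    ]
 [  0.4539   0.0337   0.1172  30.      17.    ]
 [  0.4678   0.0286   0.1152  18.      28.    ]
 [  0.4621   0.0207   0.0981  14.      74.    ]
 [  0.4549   0.0059   0.0841  17.     139.    ]
 [  0.4569  -0.0035   0.0652  12.     103.    ]
 [  0.485   -0.0128   0.0956  30.     153.    ]
 [  0.4857  -0.0058   0.0852  12.      22.    ]
 [  0.4864  -0.0026   0.0777  33.     100.    ]
 [  0.4847   0.0022   0.066   26.      98.    ]
 [  0.4809  -0.0478   0.0901  23.     170.    ]
 [  0.4897  -0.0311   0.0819 136.      71.    ]
 [  0.482   -0.0527   0.0782  24.      42.    ]
 [  0.4841  -0.0651   0.0796  35.     109.    ]
 [  0.4796  -0.0746   0.0638  22.     149.    ]]
```

```bash
cat >> h.py <<'E'
YH=.048; HX=np.array([np.cos(YH),np.sin(YH),0]); HY=np.array([-np.sin(YH),np.cos(YH),0])
FLOOR=np.array([.510,.307,.098])
def ori(phi,p=None):
    "tool down, fingers closing along heading phi; of the two half turns the one nearer in the last joint"
    best=None;q=r.current_qpos()
    for a in (phi,phi+np.pi):
        y=np.array([np.cos(a),np.sin(a),0]);z=np.array([0,0,-1.]);O=np.c_[np.cross(y,z),y,z]
        s=r.ik(p,O)
        if s is not None:
            c=np.abs(s[5])+.2*np.abs(np.array(s)-q).max()
            if best is None or c<best[0]: best=(c,O)
    return best[1]
def bars():
    out=[]
    for n in("scene","top"):
        p,_=r.camera(n)
        out.append([(o[2],o[3],o[4]) for o in blobs(n,p,(5,120,120),(12,255,255),.022,40) if .055<o[4][0]<.08 and .02<o[4][1]<.036])
    return out
def pick_bar(c,yaw):
    p=np.r_[c,.15];O=ori(yaw+np.pi/2,p)
    r.move_to(p,O);r.gripper_to(.055)
    hit=r.servo_line(np.r_[c,.002],threshold=12)
    z=r.current_position()[2]; r.gripper_to(0,60); w=r.current_gripper_width()
    r.servo_line(np.r_[c,.20]); w2=r.current_gripper_width()
    print("pick",hit,"z",round(z,4),"w",round(w,4),round(w2,4),"t",round(r.current_clock(),1)); return z,w2
def place_tray(yo,z0):
    t=FLOOR+HY*yo; p=np.r_[t[:2],.22];O=ori(YH+np.pi/2,p)
    r.move_to(p,O);w=r.current_gripper_width()
    hit=r.servo_line([t[0],t[1],t[2]+.007+z0],threshold=8);z=r.current_position()[2]
    r.gripper_to(.055);r.servo_line(p)
    print("place w",round(w,4),hit,"z",round(z,4),"t",round(r.current_clock(),1))
E
python3 - <<'E'
from h import *
b=bars();print(b)
z,w=pick_bar(*min(b[0],key=lambda o:o[0][1])[:2])
if w>.02:
    place_tray(-.055,z); print(bars())
E
```

```text
[[(array([0.5737, 0.0753]), -3.138, array([0.071, 0.028])), (array([0.5698, 0.0065]), 3.094, array([0.071, 0.028])), (array([0.6842, 0.0758]), 2.839, array([0.07 , 0.027])), (array([0.8528, 0.2004]), 2.957, array([0.059, 0.033]))], [(array([0.6816, 0.0743]), 2.859, array([0.069, 0.028])), (array([0.5717, 0.0728]), -3.141, array([0.066, 0.028])), (array([0.5678, 0.0046]), 3.073, array([0.069, 0.026]))]]
pick False z 0.0028 w 0.0266 0.0268 t 5.8
place w 0.0267 True z 0.1057 t 10.3
[[(array([0.5737, 0.0753]), -3.137, array([0.07 , 0.028])), (array([0.6843, 0.0757]), 2.843, array([0.07 , 0.027])), (array([0.8272, 0.0888]), 1.457, array([0.056, 0.028]))], [(array([0.6816, 0.0741]), 2.846, array([0.069, 0.028])), (array([0.5717, 0.0728]), -3.141, array([0.066, 0.028]))]]
```

```bash
python3 - <<'E'
from h import *
for yo in (0,.055):
    b=[o for o in bars()[0] if .4<o[0][0]<.75 and o[0][1]<.19]; print(b)
    z,w=pick_bar(*min(b,key=lambda o:o[0][0])[:2])
    if w<.02: break
    place_tray(yo,z)
r.move_to([.4,-.1,.35],ori(np.pi/2,[.4,-.1,.35]))
for n in("top","scene"):
    p,d=r.camera(n); cv2.imwrite(f"pics/{n}1.png",p); print(n,[ (o[0],o[2]) for o in blobs(n,p,(5,120,120),(12,255,255),.12,40)])
    c=p[100:260,160:480] if n=="top" else p[90:290,230:500]
    cv2.imwrite(f"pics/{n}1c.png",cv2.resize(c,None,fx=2.4,fy=2.4,interpolation=2))
E
```

```text
[(array([0.5737, 0.0753]), -3.137, array([0.07 , 0.028])), (array([0.6841, 0.0758]), 2.838, array([0.071, 0.027]))]
pick False z 0.0028 w 0.0265 0.0267 t 14.4
place w 0.0268 False z 0.1087 t 17.6
[(array([0.6843, 0.0757]), 2.843, array([0.07 , 0.027]))]
pick False z 0.0031 w 0.0266 0.0267 t 22.0
place w 0.0265 False z 0.109 t 25.4
top [(array([274.2, 112. ]), array([0.839 , 0.1125])), (array([224.4, 197.4]), array([0.5056, 0.3037])), (array([238.8, 196.1]), array([0.5095, 0.2488])), (array([210.1, 198.7]), array([0.5018, 0.3582]))]
scene [(array([409.1, 142. ]), array([0.505 , 0.3604])), (array([397.1, 149.3]), array([0.5084, 0.3055])), (array([384.8, 157.1]), array([0.5126, 0.2502])), (array([417.6, 261.8]), array([0.8564, 0.0965])), (array([436.6, 258.9]), array([0.8787, 0.1468])), (array([400. , 269.7]), array([0.8483, 0.0408]))]
```

View pics/scene1c.png

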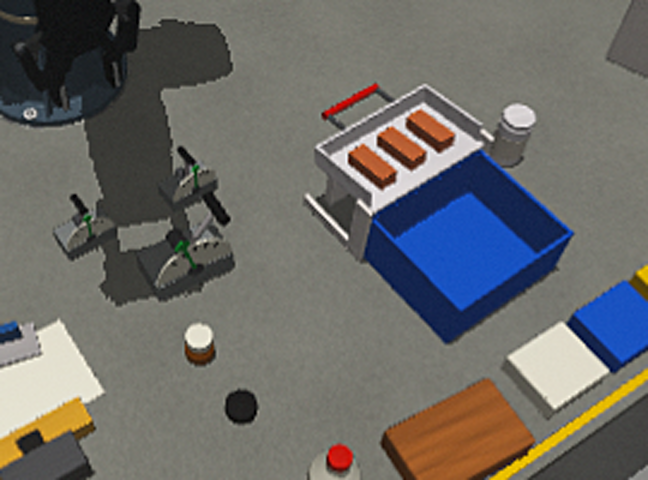

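All three bars lie in the tray, and the handle is clear. Next I tip it.

```bash
cat > tip.py <<'E'
from h import *
H=np.array([.398,.3015,.106]); C=H+.162*HX; C[2]=.105
a0=np.arcsin((H[2]-C[2])/.162)
g=np.array([0,0,-.019])
O=ori(YH,H+[0,0,.08]); r.move_to(H+[0,0,.08],O); r.gripper_to(.038,25)
print("hit",r.servo_line(H+g+[0,0,.002],threshold=10),r.current_position()); r.gripper_to(0,25)
print("w",r.current_gripper_width(),r.current_force().round(1))
def at(t): return C+.162*(-np.cos(a0+t)*HX+np.sin(a0+t)*np.array([0,0,1]))+g+[0,0,.002]
T=np.r_[np.arange(.1,1.2,.1),1.19]
for t in T:
    r.servo_line(at(t),max_speed=.12)
    if t>.95 or t<.15: print(round(t,2),r.current_force().round(1),round(r.current_gripper_width(),4))
r.hold(2.0)
p,d=r.camera("scene"); cv2.imwrite("pics/tip.png",cv2.resize(p[90:290,300:500],None,fx=2.5,fy=2.5,interpolation=2))
print(bars.__name__,[(o[0],o[1]) for o in blobs("scene",p,(5,120,120),(12,255,255),.02,20) if o[0][1]<230 and o[0][0]>300])
print(r.current_clock())
E
python3 tip.py
```

```text
hit False [0.39839563 0.30175889 0.08963661]
w 0.011020245932232617 [-6.6  1.1  7.6]
0.1 [-3.9  2.9 -1.6] 0.0105
1.0 [-11.9  -2.3  15.2] 0.0109
1.1 [-8.2 -2.5 14.9] 0.0108
1.19 [-4.8 -1.5  9.8] 0.011
bars [(array([429.8, 196.5]), 272), (array([415.4, 206.5]), 99)]
36.0
```

View pics/tip.png

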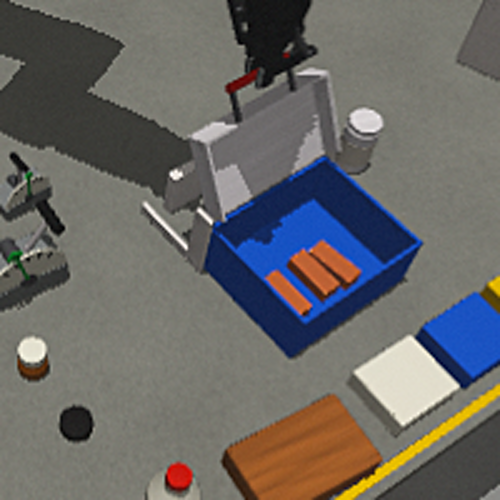

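The tray is tipped and all three bars lie in the bin. Next I lower the tray and locate the straightedge again.

```bash
cat > down.py <<'E'
from h import *
H=np.array([.398,.3015,.106]); C=H+.162*HX; C[2]=.105; a0=np.arcsin(.001/.162)
for t in np.r_[np.arange(1.1,-.01,-.1)]:
    r.servo_line(C+.162*(-np.cos(a0+t)*HX+np.sin(a0+t)*np.array([0,0,1]))+[0,0,-.017],max_speed=.12)
print(r.current_force().round(1)); r.gripper_to(.038); r.hold(.3)
r.servo_line(H+[0,0,.12])
r.move_to([.45,.15,.4],ori(np.pi/2,[.45,.15,.4])); print(r.current_clock())
for n in("top","scene"):
    p,d=r.camera(n); cv2.imwrite(f"pics/{n}2.png",p); np.save(n+"2.npy",d)
    print(n,"rib",[(o[2],o[3],o[4]) for o in blobs(n,p,(100,150,60),(125,255,255),.036) if 200<o[0][0]<220 or 380<o[0][0]<400])
    print("red",[(o[2],o[3]) for o in blobs(n,p,(0,170,90),(3,255,255),.106,20)])
    P=cloud(n,d);h=hsv(p);x,y,z=np.moveaxis(P,2,0)
    # block face: brass top, front edge line, per row of y
    m=(h[...,0]>14)&(h[...,0]<24)&(h[...,1]>120)&(x>.5)&(x<.66)&(y>-.45)&(y<-.2)
    c=max(cv2.findContours(m.astype(np.uint8),cv2.RETR_EXTERNAL,cv2.CHAIN_APPROX_NONE)[0],key=len).reshape(-1,2)
    Q=plane(n,c,.032); f=Q[(Q[:,0]<.575)&(Q[:,1]>-.395)&(Q[:,1]<-.26)]
    print("face fit",len(f),np.polyfit(f[:,1]+.328,f[:,0],1),"y",Q[:,1].min(),Q[:,1].max(),"x",Q[:,0].min(),Q[:,0].max())
E
python3 down.py
```

```text
[-6.   2.4 -1.1]
42.7583
top rib [(array([0.8574, 0.414 ]), 1.431, array([0.101, 0.09 ])), (array([ 0.41  , -0.3337]), 1.355, array([0.143, 0.01 ]))]
red [(array([ 0.8499, -0.0533]), -2.847)]
face fit 34 [0.01483857 0.56299169] y -0.40713408916936356 -0.2453022178848187 x 0.56007099572809 0.6013623186818045
scene rib [(array([ 0.4139, -0.3362]), 1.35, array([0.14 , 0.011]))]
red [(array([0.3955, 0.3042]), 1.621), (array([ 0.8261, -0.0383]), 2.405)]
face fit 48 [0.01295851 0.56544244] y -0.4056057558436087 -0.2470800232728336 x 0.562199445685298 0.6147420177746312
```

```bash
cat > se.py <<'E'
from h import *
d=np.load("scene2.npy");P=cloud("scene",d);m=(abs(P[...,1]+.33)<.1)&(P[...,0]>.55)&(P[...,0]<.68);print("vise top",P[m][:,2].max())
ps=-.0139;X=np.array([np.cos(ps),np.sin(ps),0]);F=np.array([.561,-.3263,0])
c=np.array([.4135,-.3355,0]);yaw=-.219
up=np.array([0,0,1.])
r.move_to(c+.15*up,ori(yaw,c+.15*up)); r.gripper_to(.04,60)
print("hit",r.servo_line(c+.012*up,threshold=10)); z0=r.current_position()[2]
r.gripper_to(0,60); print("w",r.current_gripper_width(),"z",z0,r.current_position())
r.servo_line(c+.07*up); print("w",r.current_gripper_width(),r.current_force().round(1))
g=F-(.037+.014)*X
O=r.current_orientation(); k=ps-yaw; Rz=cv2.Rodrigues(np.array([0,0,k]))[0]
r.servo_line(g+.07*up,Rz@O,max_speed=.12)
print("w",r.current_gripper_width(),r.current_force().round(1))
r.servo_line(g+(z0+.0005)*up,max_speed=.06,threshold=8); print("z",r.current_position())
print(r.current_clock())
for n in("top","scene"):
    p,_=r.camera(n); cv2.imwrite(f"pics/{n}3.png",p)
a=cv2.imread("pics/scene3.png")[190:310,140:300]; cv2.imwrite("pics/se3.png",cv2.resize(a,None,fx=5,fy=5,interpolation=2))
E
python3 se.py
```

```text
vise top 0.05094441050688325
hit False
w 0.010886853735289128 z 0.012740894967456284 [ 0.41381815 -0.33580342  0.01285448]
w 0.010883582929863802 [-0.  -0.9 -2.3]
w 0.010968979413448529 [-0.7 -0.7 -3.6]
z [ 0.50965804 -0.32534182  0.01286599]
48.9167
```

View pics/se3.png

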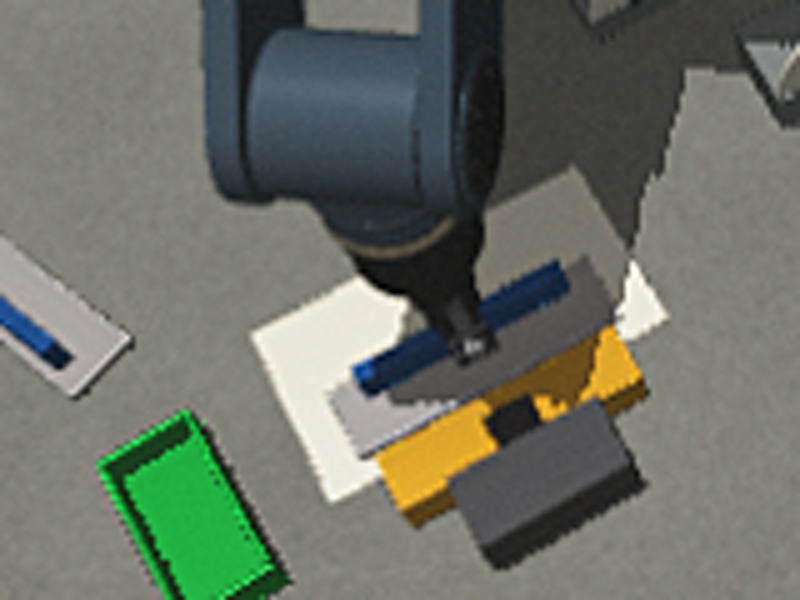

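The straightedge is held parallel, just in front of the block. I now push it gently into contact and release it.

```bash
cat > push.py <<'E'
from h import *
ps=-.0139;X=np.array([np.cos(ps),np.sin(ps),0])
p=r.current_position()
hit=r.servo_line(p+.024*X,max_speed=.015,threshold=7); q=r.current_position()
print("hit",hit,"travel",(q-p)@X,r.current_force().round(1),r.current_wrist_torque().round(2),q)
if hit:
    r.servo_line(q+.001*X,max_speed=.01,threshold=10); print(r.current_force().round(1),r.current_wrist_torque().round(2),r.current_position())
    r.gripper_to(.04); r.servo_line(r.current_position()+[0,0,.2])
    a=[.4,.2,.4]; r.move_to(a,ori(np.pi/2,a)); print(r.current_clock())
    for n in("top","scene"):
        pic,d=r.camera(n); cv2.imwrite(f"pics/{n}4.png",pic); np.save(n+"4.npy",d)
        print(n,"rib",[(o[2],o[3],o[4]) for o in blobs(n,pic,(100,150,60),(125,255,255),.036) if o[2][1]<-.2 and o[2][1]>-.45 and o[2][0]>.3])
    s=cv2.imread("pics/scene4.png"); A=cv2.resize(s[210:310,170:290],None,fx=5,fy=5,interpolation=2)
    cv2.imwrite("pics/se4.png",A)
E
python3 push.py
```

```text
hit True travel 0.014242900212213166 [-2.1  1.1  4.9] [-0.14  0.11  0.18] [ 0.52386734 -0.32569496  0.01290913]
[-1.1 -0.4  4.4] [-0.13  0.02  0.12] [ 0.52388701 -0.32566258  0.01300911]
54.2083
top rib [(array([ 0.5218, -0.3264]), 1.556, array([0.134, 0.011]))]
scene rib [(array([ 0.5263, -0.3277]), 1.566, array([0.137, 0.011]))]
```

View pics/se4.png

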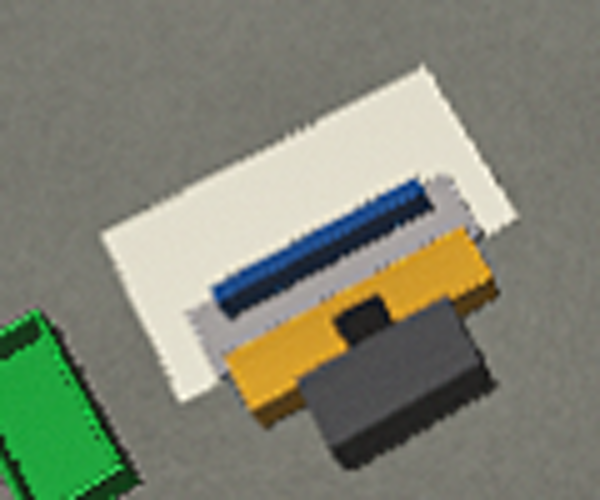

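Contact came at 14.2 mm of travel against an expected 14 mm. I seat both ends with light pushes on the rib, then turn to the dimmer.

```bash
cat > seat.py <<'E'
from h import *
ps=-.0139;X=np.array([np.cos(ps),np.sin(ps),0]);Y=np.array([-X[1],X[0],0])
rib=np.array([.5239,-.3257,0])
for s in(.048,-.048):
    a=rib+s*Y-.034*X
    r.move_to(a+[0,0,.15],ori(np.pi/2+ps,a+[0,0,.15])); r.gripper_to(0)
    print("down",r.servo_line(a+[0,0,.017],threshold=10))
    p=r.current_position(); hit=r.servo_line(p+.03*X,max_speed=.02,threshold=5); q=r.current_position()
    print(hit,"travel",(q-p)@X,"rel rib",(q-rib)@X,r.current_force().round(1))
    r.servo_line(q-.01*X); r.servo_line(q-.01*X+[0,0,.15])
a=[.4,.25,.4]; r.move_to(a,ori(np.pi/2,a)); print(r.current_clock())
for n in("top","scene"):
    pic,d=r.camera(n); cv2.imwrite(f"pics/{n}5.png",pic); np.save(n+"5.npy",d)
    print(n,"rib",[(o[2],o[3],o[4]) for o in blobs(n,pic,(100,150,60),(125,255,255),.036) if -.45<o[2][1]<-.2 and o[2][0]>.3])
    P=cloud(n,d);h=hsv(pic)
    ok=(d>0)&(P[...,0]>.36)&(P[...,0]<.53)&(abs(P[...,1]+.02)<.1)
    m=ok&(P[...,2]>.1)&(h[...,1]<80)&(h[...,2]<90);print("handle",m.sum(),P[m].mean(0),P[m][:,2].max()); Q=P[m];w,V=np.linalg.eigh(np.cov(Q[:,:2].T));print("axis",V[:,1],np.sqrt(12*w[1]))
    m=ok&(h[...,0]>50)&(h[...,0]<75)&(h[...,1]>120)&(h[...,2]>50)&(P[...,2]>.095); print("green",m.sum(),np.argwhere(m)[:,::-1].mean(0),P[m].mean(0))
    m=(ok&(P[...,2]>.034)&(P[...,2]<.045)); b=cv2.minAreaRect((P[m][:,:2]*1000).astype(np.float32));print("box",b)
    c=pic[150:215,275:345] if n=="scene" else pic[185:235,280:340]; cv2.imwrite(f"pics/dim{n}.png",cv2.resize(c,None,fx=8,fy=8,interpolation=2))
E
python3 seat.py
```

```text
down False
True travel 0.016201556466379288 rel rib -0.01733771664243189 [-0.   0.1  0.7]
down False
True travel 0.01660106477566862 rel rib -0.016910552904391165 [-0.1 -0.2  0.6]
66.525
top rib [(array([ 0.5218, -0.3261]), 1.555, array([0.134, 0.011]))]
handle 55 [0.4543664  0.02800496 0.11453361] 0.12284090954893001
axis [-0.99839988  0.05654806] 0.05216353378055031
green 4 [315.5 201. ] [ 0.48474105 -0.04100984  0.11602449]
box ((450.2944641113281, -22.164119720458984), (118.72547149658203, 67.67571258544922), 88.5250244140625)
scene rib [(array([ 0.5265, -0.3267]), 1.563, array([0.138, 0.011]))]
handle 72 [0.45902637 0.02860965 0.1127846 ] 0.11898934784027282
axis [-0.99863315  0.05226684] 0.05391488697610222
green 13 [305.53846154 192.53846154] [ 0.4880425  -0.0417414   0.11383077]
box ((422.97833251953125, -9.745246887207031), (137.39410400390625, 136.89773559570312), 85.3985595703125)
```

View pics/dimscene.png

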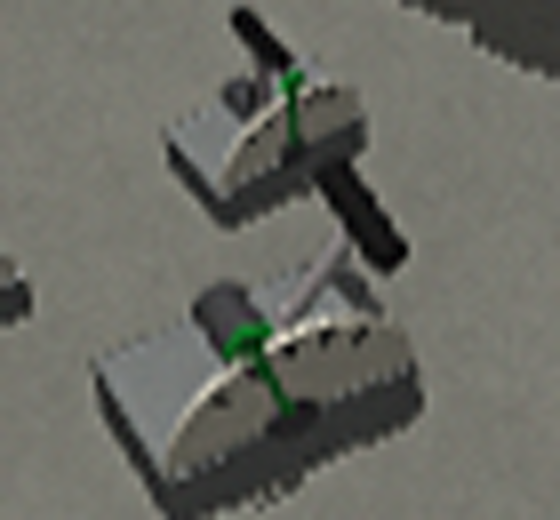

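The straightedge is seated, with the two ends within 0.4 mm of each other. The large dimmer's lever leans to +y, and the green tip is at scene (305.5,192.5), which puts the pointer at about +0.23 rad. Now I move the lever.

```bash
cat > lev.py <<'E'
from h import *
import sys
YD=-.0545;bx=np.array([np.cos(YD),np.sin(YD),0]);by=np.array([-bx[1],bx[0],0]);up=np.array([0,0,1.])
C=np.array([.4535,-.022,.04])
def at(t): return C+.085*(-np.sin(t)*by+np.cos(t)*up)-.004*bx
def run(t0,t1):
    g=-.009*up; a=at(t0)
    r.move_to(a+.08*up,ori(YD+np.pi/2,a+.08*up)); r.gripper_to(.05,40)
    print("down",r.servo_line(a+g,threshold=8)); r.gripper_to(0,40); print("w",r.current_gripper_width(),r.current_force().round(1))
    for t in np.linspace(t0,t1,max(2,int(abs(t1-t0)/.1)+1))[1:]: r.servo_line(at(t)+g,max_speed=.08)
    r.hold(.2); print("w",r.current_gripper_width(),r.current_force().round(1))
    r.gripper_to(.05); r.servo_line(at(t1)+.1*up)
    a=[.4,.25,.4]; r.move_to(a,ori(np.pi/2,a))
def look(tag):
    for n in("top","scene"):
        pic,d=r.camera(n);P=cloud(n,d);h=hsv(pic)
        ok=(d>0)&(P[...,0]>.40)&(P[...,0]<.53)&(abs(P[...,1]+.02)<.1)
        m=ok&(P[...,2]>.1)&(h[...,1]<90)&(h[...,2]<70);H=np.argwhere(m)[:,::-1]
        L=P[m]; k=np.argwhere(ok&(h[...,0]>50)&(h[...,0]<75)&(h[...,1]>120)&(h[...,2]>50)&(P[...,2]>.1))[:,::-1]; G=P[k[:,1],k[:,0]]
        yl=(L-C)@by; yg=(G-C)@by
        print(n,len(L),"handle y",yl.mean(),"z",L[:,2].mean(),"th",-np.arcsin(yl.mean()/.088),"| tip",len(G),yg.mean(),"th",-np.arcsin(yg.mean()/.077))
        if n=="scene": cv2.imwrite(f"pics/lev{tag}.png",cv2.resize(pic[150:215,275:345],None,fx=8,fy=8,interpolation=2))
    print(r.current_clock())
if __name__=="__main__":
    look("a"); run(float(sys.argv[1]),float(sys.argv[2])); look("b")
E
python3 lev.py -.635 .234
```

```text
top 52 handle y 0.050093987743988294 z 0.11400602201697257 th -0.6055931712007905 | tip 4 -0.01725689920041478 th 0.22603543063161255
scene 70 handle y 0.051118305177805405 z 0.11314343674585003 th -0.6198214478968344 | tip 13 -0.018566749572694743 th 0.2435265548061926
66.725
down False
w 0.01520979978253158 [-4.7  8.3 17.4]
w 0.014646143949335232 [-0.7  0.5  5. ]
top 52 handle y -0.02190944391404677 z 0.12806443205164414 th 0.2516176061398941 | tip 4 -0.017253965479429537 th 0.22599633606517044
scene 76 handle y -0.021770062411713045 z 0.12660765375275435 th 0.24998257184426934 | tip 13 -0.018360354144245226 th 0.2407655430300854
74.675
```

View pics/levb.png

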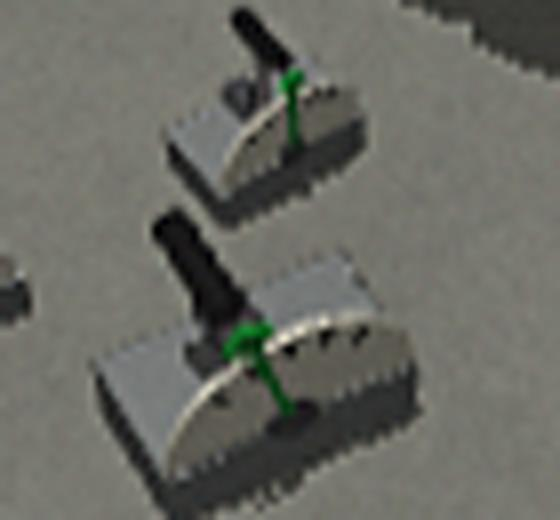

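```bash
cat > chk.py <<'E'
from lev import *
for n in("top","scene"):
    pic,d=r.camera(n);P=cloud(n,d);h=hsv(pic);T=cal(n)[4][:3,3]
    x=(P-C)@bx;y=(P-C)@by;z=P[...,2]
    m=(d>0)&(abs(x)<.04)&(abs(y)<.09)&(z>.115)&(h[...,1]<90)&(h[...,2]<80)
    # handle outline centroid: cast rays onto plane of the bar axis height, in bar bins
    uv=np.argwhere(m)[:,::-1]
    Q=plane(n,uv,.1225);lx=(Q-C)@bx;ly=(Q-C)@by
    print(n,m.sum(),[(a,round(ly[abs(lx-a)<.006].mean(),4),round(np.ptp(ly[abs(lx-a)<.006]),4)) for a in(-.02,-.01,0,.01,.02) if (abs(lx-a)<.006).sum()>2],"fit",np.polyfit(lx,ly,1))
    p=pic.astype(float);w=np.clip(p[...,1]-np.maximum(p[...,0],p[...,2])-15,0,None)
    k=(abs(y)<.05)&(abs(x-.035)<.02)&(z>.04)&(w>0)
    uv=np.argwhere(k)[:,::-1];W=w[k]
    dv,o=rays(n,uv); s=((C+.034*bx-o)@bx)/(dv@bx); Q=o+dv*s[:,None]; ly=(Q-C)@by; lz=Q[:,2]-.04
    up_=lz>.066; print(" x surf",np.median(x[k]),"tip y,z",np.average(ly[up_],weights=W[up_]),np.average(lz[up_],weights=W[up_]),up_.sum(),"stem",(~up_).sum(), "stem line", np.polyfit(lz[~up_],ly[~up_],1,w=W[~up_]) if (~up_).sum()>3 else "")
E
python3 chk.py
```

```text
top 51 [(-0.02, np.float64(-0.0228), np.float64(0.0116)), (-0.01, np.float64(-0.0224), np.float64(0.0115)), (0, np.float64(-0.0226), np.float64(0.0115)), (0.01, np.float64(-0.0218), np.float64(0.0115)), (0.02, np.float64(-0.0213), np.float64(0.0114))] fit [ 0.04502692 -0.02226468]
 x surf 0.03249135177124676 tip y,z -0.016646238579207086 0.09012073930187653 4 stem 7 stem line [-2.32470774  0.13036753]
scene 75 [(-0.02, np.float64(-0.02), np.float64(0.0147)), (-0.01, np.float64(-0.0202), np.float64(0.0146)), (0, np.float64(-0.0209), np.float64(0.0155)), (0.01, np.float64(-0.0211), np.float64(0.0145)), (0.02, np.float64(-0.0206), np.float64(0.0162))] fit [-0.02612469 -0.02053765]
 x surf 0.03591743828406491 tip y,z -0.018072851697804662 0.07516408919903166 14 stem 18 stem line [-0.25322728  0.00191206]
```

The lever reads about 0.015 rad past the pointer, so I make one small correction and then check the whole scene.

```bash
python3 lev.py .236 .221 && python3 chk.py && python3 - <<'E'
from h import *
p,d=r.camera("scene"); cv2.imwrite("pics/fin.png",p); P=cloud("scene",d)
print("rib",[(o[2],o[3]) for o in blobs("scene",p,(100,150,60),(125,255,255),.036) if -.45<o[2][1]<-.2 and o[2][0]>.3])
q,_=r.camera("top");print([(o[0],o[1]) for o in blobs("top",q,(5,120,120),(12,255,255),.02,30)],r.current_clock())
E
```

```text
top 52 handle y -0.021963239059102507 z 0.128046382488295 th 0.2522488412416117 | tip 4 -0.017282395807781126 th 0.2263752114969855
scene 77 handle y -0.021944142262592108 z 0.12717554307954615 th 0.2520247466688433 | tip 14 -0.018424740744320146 th 0.24162665943512815
74.875
down False
w 0.014413645282843583 [-1.2 -0.   5.5]
w 0.014103577417773681 [-1.9 -2.8  6.9]
top 52 handle y -0.02152633662915943 z 0.12804075345261692 th 0.24712514880976277 | tip 4 -0.01726004544167832 th 0.22607735761943284
scene 79 handle y -0.021126205691913754 z 0.12703849593342645 th 0.24243849404379986 | tip 13 -0.018682853446291833 th 0.24508054152507824
80.725
top 50 [(-0.02, np.float64(-0.0218), np.float64(0.0115)), (-0.01, np.float64(-0.0223), np.float64(0.0115)), (0, np.float64(-0.0232), np.float64(0.0115)), (0.01, np.float64(-0.0223), np.float64(0.0114)), (0.02, np.float64(-0.021), np.float64(0.0115))] fit [ 0.02260943 -0.02218659]
 x surf 0.032564575291863566 tip y,z -0.016811916164984904 0.09015758071316768 4 stem 7 stem line [-2.28824407  0.12769791]
scene 77 [(-0.02, np.float64(-0.019), np.float64(0.0146)), (-0.01, np.float64(-0.0197), np.float64(0.0155)), (0, np.float64(-0.0199), np.float64(0.0154)), (0.01, np.float64(-0.02), np.float64(0.0154)), (0.02, np.float64(-0.0198), np.float64(0.0162))] fit [-0.02281551 -0.01965864]
 x surf 0.03542899222968307 tip y,z -0.01803803873277078 0.07516592011364381 14 stem 20 stem line [-0.26040827  0.00204954]
rib [(array([ 0.5265, -0.3272]), 1.565)]
[(array([274.2, 112.1]), 773), (array([219.7, 160.6]), 92), (array([227.9, 161.1]), 99), (array([241.1, 159. ]), 99)] 80.925
```

View pics/fin.png

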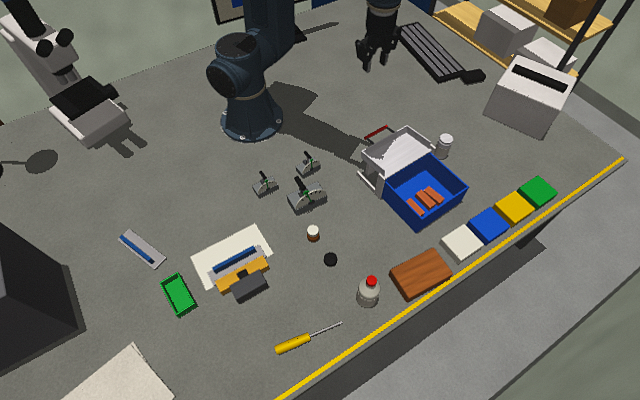

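In the final view the bars are in the bin (427,200), the tray is down, the straightedge is flush at (235,262), the lever is level with the pointer at (305,190), and the bystanders have not moved. I hand the job in.

```bash
python3 -c "
from bench import r
print(r.close_job())"
```

```text
the job is handed in; nothing more can be done
None
```

I handed the job in at about 81 s: all three bars are in the blue bin, the tray is back down, the straightedge is flush and centred to within my camera measurements, and the dimmer lever is within about 0.01 rad of the pointer; I was not shown the judge's verdict.

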